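# Set a telescoping glue-up prop to its hole and lay the batten on it

### The arm

A 6-joint arm with a two-finger parallel gripper is mounted at the origin on the work surface. World frame = base frame: x ahead of the robot, y to its left, z up, the work surface at z = 0. Lengths are in mm, angles in degrees, forces in N, time in s.
With the tool pointing down it reaches from about 300 to 850 mm from the base axis. Payload 4.2 kg.
Tool frame: the origin (TCP) lies midway between the tips of the shut fingers; the grasp point (between the pads) lies 19 mm behind it; z points along the fingers, y is the line along which they close (so a half turn about z gives the same grasp; the last joint's range is limited). The gripper opens to 91 mm and grips with 3 to 60 N. Pads are 32 mm wide; open, the fingers measure 118 mm over their backs; the gripper's body (76 mm by 178 mm) begins 60 mm behind the grasp point.
Start: joints at [-75.287, 18.312, 89.639, -0, 72.044, -1.146], TCP at [157.138, -553.128, 213.976] pointing down, gripper open.
Joint ranges: [-177.97, 177.97], [-48.28, 115.42], [12.27, 149.76], [-77.06, 257.06], [2.81, 150.46], [-146.56, 146.56]. Speed limits (degrees/s): [147.25, 147.25, 180, 180, 180, 180].

### API

Orientations are given as [roll, pitch, yaw] about the fixed x, y, z axes, in that order (R = Rz(yaw) Ry(pitch) Rx(roll)).
In Python, from workcell import env gives the robot as it stands.
- The arm moves only by the shell command python3 -m jog 'ROWS' [FORCE]. ROWS is a JSON object of lists of equal length, an entry for each row: "jaw": the finger opening in mm, from 0 to 91.2; "slide": the shift along the tool's x, y, z in units of 30 mm (1.0 is 30 mm), a list of three; "spin": the turn about the tool's z in units of 8 degrees (1.0 is 8 degrees). In form: {"jaw": [jaw, ...], "slide": [[dx, dy, dz], ...], "spin": [spin, ...]}. A call has 1 to 10 rows; each row shifts and turns the commanded pose from where the row before left it, along the tool's axes as they then stand; what a row does not reach is not made up. A row lasts 1/10 s, in which the tool goes at most 50 mm and 8.59 degrees, less where a joint would pass 70% of its speed; a pose out of reach is approached as far as the arm can. A call is refused whole if a number of a shift passes 1 or a number of a turn 1, either way. A call with a gripper value outside its range is refused whole. The fingers move at their own pace and stop on an object; FORCE is the grip in N (left out, the last holds). Time passes only in rows, so rows that do not move let the fingers close. It gives the time, the measured TCP pose, the force, the opening and the grip force at its end, in the units of the state.
- env.state(): the state, without advancing time (a new reading comes with each control period).
- env.grab_frame(name): name is "scene" or "top"; returns the picture (480x640x3 uint8, red, green, blue); there is no depth.
- env.camera_model(name): a dict with "fx", "fy", "cx", "cy" (pixels), "camera_from_world" (4x4, takes a point from world to camera coordinates). Camera axes: x right, y up, looking along -z (the intrinsics and any distortion apply to the point x, -y, -z); pixel columns grow to the right and rows downward; lengths in mm; the calibration is good to about 2 mm. A picture is of the moment at which its call begins. camera_model takes no time and is no camera call.
- env.job_done(): hands the job in; it is judged then, once.
The state is a dict: "time_s": time; "qpos": joint angles; "qvel": joint speeds; "effort": joint torques, N m; "ee_pos": TCP position; "ee_rot": TCP orientation; "force": force on the tool from outside, world axes, zero at the start; "torque": the same for the moment, N m; "gripper_width": finger opening in mm; "gripper_force": force on a finger pad.
Only numpy, scipy, OpenCV 4.12 (cv2) and the standard library are available. Lean on these libraries where they do the work, as an engineer would, in place of code of your own. Each camera call takes 0.05 s, during which the arm holds its last target. There are 200 camera calls.

### The job

Get the blue glue-up stand ready and lay the dark wooden batten on it. First take the orange head of the telescoping prop, turn it square with the black saddle and draw it up until the sprung brass button pops out through the hole in the red collar, then let go so that the button alone holds the prop up; stop pulling as soon as it catches, so that the button is not strained. Then gently lay the batten in both U-shaped rests, about evenly spread over the two, let go, and leave the other things on the bench alone.

Things in the scene. Friction and masses are not known exactly. Their poses are not given: they have to be found in the camera images.
- stand: Glue-up stand bolted to the bench: blue base plate 100 x 320 x 20 mm, long along its y. Origin: centre of the plate's underside, z up. At its y = +100 mm a square post with a fixed black U-shaped rest (the saddle); at its y = -100 mm the upright telescoping prop with the orange head.
- tube_top (a point): Centre of the top of the prop's fixed aluminium outer tube (44 mm diameter, top 125 mm above the bench); on the prop's axis. A red collar (51 mm wide, 22 mm tall) is clamped round the tube; its 14 mm hole faces the stand's +x. The collar's height varies and is not measured: the button meets the hole when the head has been drawn up 35 to 60 mm from its lowest position.
- head: Orange U-shaped head on the prop's 35 mm steel inner tube: 54 (x) x 44 (y) x 44 mm. Origin: centre of its underside, on the prop's axis, 135 mm above the bench at the start (lowest). It slides up 85 mm at most, and turns 0.65 rad either way from square about the upright axis with little friction. Square (turn 0): its x and y along the stand's.
- grip (a point): Point in the orange head 25 mm above its underside: grip here from above, across the head's x (54 mm). About 5 N lifts head and inner tube (0.4 kg, 1.2 N friction, light damping); not latched, they sink back to the bottom when let go. If the button missed the hole (drawn up over 65 mm without a stop): lower, correct the turn, draw up again.
- slot (a point): Centre of the slot floor of the orange head, 20 mm above its underside; the slot runs along the head's y, 38 mm wide, cheeks 24 mm high. The brass button (10 mm, spring 4 to 7 N) is in the inner tube on the head's +x side, hidden at first. It pops out if the head is square within 0.1 rad as it passes the hole; then it is a firm stop both ways (2 mm play). Over 25 N on it damages it.
- saddle (a point): Centre of the floor of the black saddle's slot, on the stand, 202.5 mm above the bench; the slot runs along the stand's y, 38 mm wide, 44 mm long, cheeks 24 mm high.
- batten: Loose dark brown wooden batten, 28 x 320 x 28 mm, long along its y, about 0.17 kg, lying on the bench; origin at the centre of its underside.
- batten_mid (a point): Centre of the batten, 14 mm above its origin; axes as the batten's.
- glue: Bystander: white glue bottle, 52 mm wide, 150 mm tall; origin under its centre.
- tape: Bystander: blue roll of tape, 100 mm wide, 30 mm tall; origin under its centre.
- jar: Bystander: clear screw jar with green lid, 68 mm wide, 85 mm tall; origin under its centre.
- cup: Bystander: red cup, 80 mm wide, 100 mm tall; origin under its centre.
- screwdriver: Bystander: yellow screwdriver lying on the bench.

How it is judged (in metres and radians):
On the way, in this order (a step that is already met when the one before it is completed fails the run):
1. the prop stands raised in its hole, let go (z of head in the frame of stand above 0.163 m and linear speed of head below 0.01 m/s and contact force between the fingers and head below 0.1 N), for 0.5 s.
2. the batten lies in both rests (contact force between batten and head above 0.1 N and contact force between batten and stand above 0.1 N and angle between the y axis of batten and the y axis of stand, either way round below 0.15 rad), for 0.2 s.
At the end, for the whole second after the job is handed in: The button holds the head up (28 mm or more above its lowest, still, square within 0.2 rad); the batten rests still on both head and saddle, parallel to the stand within 0.15 rad, its centre within 15 mm across and 45 mm along of the middle between the rests (all of step 2 and z of head in the frame of stand above 0.163 m and linear speed of head below 0.01 m/s and angle between the y axis of head and the y axis of stand, either way round below 0.2 rad and x of batten_mid in the frame of stand between -0.015 and 0.015 m and y of batten_mid in the frame of stand between -0.045 and 0.045 m and z of batten_mid in the frame of stand between 0.195 and 0.235 m and linear speed of batten below 0.02 m/s); the robot touches nothing.
It fails at once if the button is forced against the edge of its hole with more than 25 N (contact force between head and stand above 25 N).
It fails at once if the batten is slammed onto the stand (over 40 N) (contact force between batten and stand above 40 N or contact force between batten and head above 40 N).
It fails at once if a bystander is pushed more than 30 mm (distance of any of glue, tape, jar, cup, screwdriver from where it was at the start of the episode above 0.03 m).
It also fails if it takes over 64 s, if anything falls off the work surface, if the arm or the gripper's body presses on something with over 40 N, if the wrist force passes 120 N, or if a joint passes its speed limit or range.

## Working session

There is one attempt and no reset: what is moved stays moved. The work goes in short steps, Python scripts to look and compute and a shell command to move; the robot and the scene stay as the last step left them, time stands still between calls to the robot, and variables do not carry over. Pictures are saved under pics/ and viewed, at most 13 in all, crops included, and the job is handed in when it is done.

```bash
mkdir -p pics; ls
python3 - <<'E'
from workcell import env
import cv2,numpy as np
for n in("scene","top"):
    f=env.grab_frame(n); cv2.imwrite(f"pics/{n}0.png",f[:,:,::-1]); m=env.camera_model(n)
    print({k:(np.round(v,3).tolist() if not isinstance(v,str) else v) for k,v in m.items()})
s=env.state();print(s['time_s'],s['ee_pos'],s['ee_rot'],s['gripper_width'])
E
```

```text
pics
{'fx': 484.444, 'fy': 484.444, 'cx': 314.604, 'cy': 238.642, 'camera_from_world': [[0.172, 0.985, -0.002, -68.896], [-0.859, 0.15, 0.49, 471.533], [0.483, -0.083, 0.872, -1509.445], [0.0, 0.0, 0.0, 1.0]]}
{'fx': 579.509, 'fy': 579.509, 'cx': 318.105, 'cy': 244.382, 'camera_from_world': [[0.012, -1.0, 0.009, -49.552], [0.985, 0.013, 0.17, -621.326], [-0.17, 0.007, 0.985, -1563.616], [0.0, 0.0, 0.0, 1.0]]}
0.1 [ 157.02458984 -552.69722967  213.2093159 ] [-1.79909979e+02 -6.95638221e-06  1.58593146e+01] 91.28264900616709
```

View pics/scene0.png

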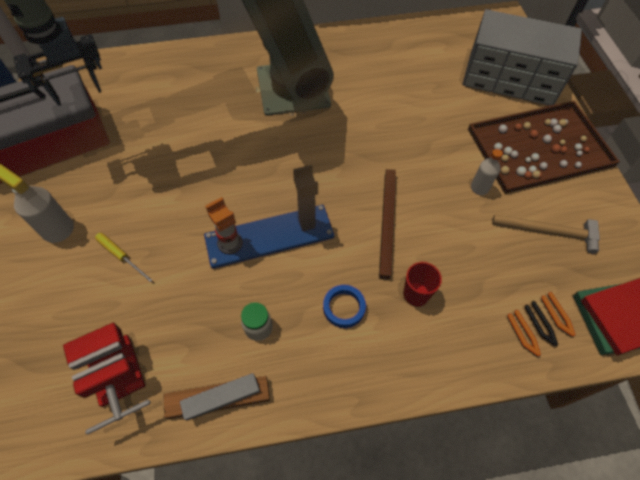

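View pics/top0.png

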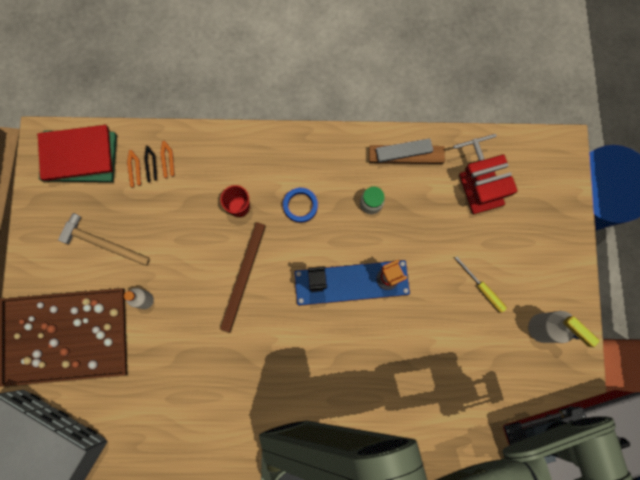

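The scene and top pictures show the stand with the orange head at top (393,272), the saddle at (317,278), and the batten running from (260,225) to (227,330). In the scene view the head is at (221,213), the saddle at (304,180), and the batten from (390,172) to (386,275).

```bash
cat > h.py <<'E'
from workcell import env
import cv2,numpy as np
def ray(n,p):
    m=env.camera_model(n);T=np.array(m['camera_from_world']);R=T[:3,:3];o=-R.T@T[:3,3]
    d=R.T@np.array([(p[0]-m['cx'])/m['fx'],-(p[1]-m['cy'])/m['fy'],-1.]);return o,d/np.linalg.norm(d)
def plane(n,p,z):
    o,d=ray(n,p);return o+d*(z-o[2])/d[2]
def tri(ps,pt):
    (a,u),(b,v)=ray("scene",ps),ray("top",pt)
    s=np.linalg.lstsq(np.c_[u,-v],b-a,rcond=None)[0];A,B=a+u*s[0],b+v*s[1]
    return (A+B)/2,np.linalg.norm(A-B)
def mask(f,lo,hi,roi):
    h=cv2.cvtColor(f,cv2.COLOR_RGB2HSV);m=cv2.inRange(h,np.array(lo),np.array(hi));k=np.zeros_like(m)
    x0,y0,x1,y1=roi;k[y0:y1,x0:x1]=m[y0:y1,x0:x1];return k
def big(m):
    c=cv2.findContours(m,cv2.RETR_EXTERNAL,cv2.CHAIN_APPROX_NONE)[0];return max(c,key=cv2.contourArea)
def grab(n,k=3):
    return np.mean([env.grab_frame(n) for _ in range(k)],0).astype(np.uint8)
E
python3 - <<'E'
from h import *
F={n:grab(n) for n in("scene","top")}
np.savez("f0.npz",**F)
a=cv2.resize(F['scene'][155:275,195:405],None,fx=3.8,fy=3.8,interpolation=cv2.INTER_CUBIC)
cv2.imwrite("pics/s_crop.png",a[:,:,::-1])
b=cv2.resize(F['top'][215:335,215:425],None,fx=3.8,fy=3.8,interpolation=cv2.INTER_CUBIC)
cv2.imwrite("pics/t_crop.png",b[:,:,::-1])
R={'scene':dict(plate=(195,180,345,270),bat=(375,165,400,280),head=(200,190,240,240)),'top':dict(plate=(285,250,420,315),bat=(215,215,270,340),head=(375,255,412,290))}
C={'plate':((100,100,40),(130,255,255)),'bat':((0,90,20),(14,255,110)),'head':((5,150,100),(20,255,255))}
res={}
for n in F:
  for k in C:
    c=big(mask(F[n],*C[k],R[n][k]));r=cv2.minAreaRect(c);bx=cv2.boxPoints(r);res[n,k]=bx
    print(n,k,cv2.contourArea(c),np.round(r[0],1),np.round(r[1],1),round(r[2],1),np.round(bx,1).tolist())
    z={'plate':20,'bat':28,'head':179}[k]
    P=np.array([plane(n,q,z) for q in bx]);print('  ',np.round(P[:,:2],1).tolist(),np.round(P.mean(0)[:2],1))
E
```

```text
scene plate 2738.5 [268.2 235.8] [ 33.2 124.7] 76.0 [[203.6999969482422, 234.8000030517578], [324.6000061035156, 204.60000610351562], [332.70001220703125, 236.8000030517578], [211.8000030517578, 267.1000061035156]]
   [[496.3, -301.7], [459.3, 16.7], [558.4, 19.1], [590.8, -287.9]] [ 526.2 -138.4]
scene bat 1132.0 [387.9 224. ] [ 12.4 108.5] 3.1 [[378.70001220703125, 277.79998779296875], [384.6000061035156, 169.5], [397.0, 170.1999969482422], [391.1000061035156, 278.5]]
   [[692.5, 105.0], [380.4, 197.0], [388.5, 229.7], [699.4, 133.9]] [540.2 166.4]
scene head 226.0 [220.  212.5] [14.8 23.5] 62.1 [[206.10000610351562, 211.5], [226.89999389648438, 200.5], [233.8000030517578, 213.60000610351562], [213.10000610351562, 224.60000610351562]]
   [[534.2, -266.8], [512.9, -219.0], [550.3, -206.8], [570.8, -254.1]] [ 542.1 -236.7]
top plate 2447.0 [351.2 282.3] [ 33.6 111.1] 84.3 [[294.20001220703125, 271.1000061035156], [404.79998779296875, 260.0], [408.1000061035156, 293.5], [297.6000061035156, 304.5]]
   [[550.2, 24.8], [586.0, -288.6], [491.0, -296.7], [456.1, 13.6]] [ 520.8 -136.7]
top bat 1047.0 [242.4 276.9] [ 10.8 112.3] 18.4 [[219.5, 328.5], [255.0, 222.0], [265.20001220703125, 225.39999389648438], [229.6999969482422, 331.8999938964844]]
   [[386.9, 227.7], [688.6, 138.9], [679.2, 109.6], [378.0, 199.2]] [533.2 168.8]
top head 306.0 [393.6 272.2] [21.5 18.8] 63.4 [[380.3999938964844, 266.79998779296875], [397.20001220703125, 258.3999938964844], [406.79998779296875, 277.6000061035156], [390.0, 286.0]]
   [[544.2, -200.7], [566.5, -243.9], [517.3, -267.9], [495.3, -224.8]] [ 530.8 -234.3]
```

View pics/s_crop.png

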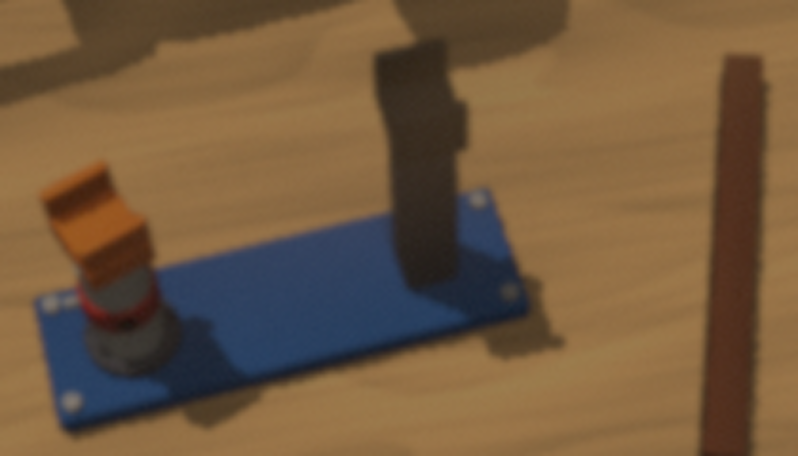

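View pics/t_crop.png

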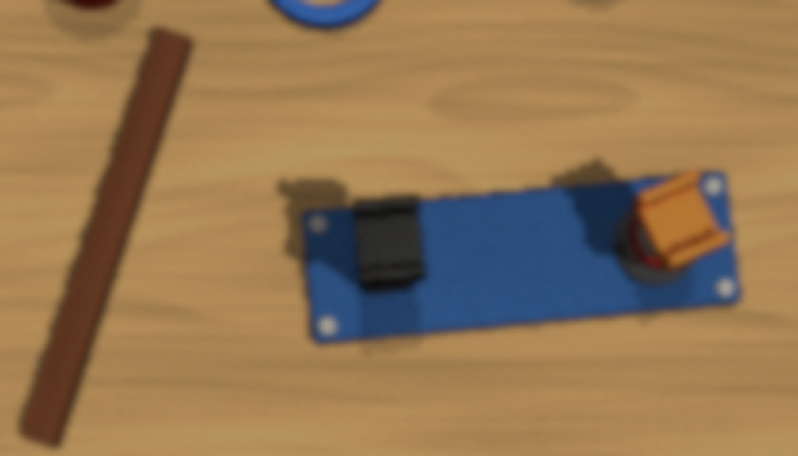

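Crops: the bolts of the plate show at s_crop (52,303), (72,402), (478,200), (510,292) and t_crop (713,186), (725,287), (318,223), (327,325). The head's slot is turned counter-clockwise relative to the saddle by about 20°. Next I refine by triangulation.

Run:
```python
from h import *
S=lambda x,y:(195+(x+.5)/3.8-.5,155+(y+.5)/3.8-.5); T=lambda x,y:(215+(x+.5)/3.8-.5,215+(y+.5)/3.8-.5)
def p(l,s,t):
    P,e=tri(S(*s),T(*t));print(l,np.round(P,1),round(e,1));return P
B=[p('bolt',s,t) for s,t in [((52,303),(725,287)),((72,402),(713,186)),((478,200),(327,325)),((510,292),(318,223))]]
c=np.mean(B,0);d=(B[2]+B[3]-B[0]-B[1])/2;yaw=np.degrees(np.arctan2(-d[0],d[1]));print('stand',c,yaw,np.linalg.norm(d))
u=d/np.linalg.norm(d)
print('expected head xy',c[:2]-100*u[:2],'saddle',c[:2]+100*u[:2])
# head cheek top corners: -x cheek outer corners, +x cheek outer corners
h=[p('head',s,t) for s,t in [((40,193),(728,238)),((105,163),(672,267))]]
p('head slot +x edge right',(150,225),(640,205))
p('saddle -x corner a',(375,55),(370,288)); p('saddle -x b',(445,40),(423,278))
p('batten -x end',(743,55),(40,440))
# batten ends in full images, top-face centreline
f=np.load('f0.npz')
for n,r in(('scene',(375,165,400,280)),('top',(215,215,270,340))):
    m=mask(f[n],(0,90,20),(14,255,110),r);q=big(m)[:,0]
    vx,vy,x0,y0=cv2.fitLine(q,cv2.DIST_L2,0,.01,.01).ravel();t=(q-[x0,y0])@[vx,vy]
    e=[(x0+vx*k,y0+vy*k) for k in sorted((t.min(),t.max()),key=lambda k:vy*k)];print(n,np.round(e,1).tolist());f_=e if n=='scene' else None
    if n=='scene':es=e
for a,b in zip(es,e[::-1]):print('batten end tri',*[np.round(v,1) for v in tri(a,b)],plane('top',b,28)[:2],plane('scene',a,28)[:2])
for n in('scene','top'):print(n,'cam',ray(n,(0,0))[0])
```

```text
bolt [ 499.9 -288.9   24.6] 1.0
bolt [ 575.2 -281.2   23.3] 1.0
bolt [468.1   4.4  23.9] 1.1
bolt [543.5  12.4  23.7] 1.0
stand [ 521.67169053 -138.32446757   23.85846508] 6.1718637833272405 295.2216128393844
expected head xy [ 532.42280315 -237.74483775] saddle [510.92057792 -38.90409739]
head [ 518.2 -267.1  179.4] 1.6
head [ 498.8 -229.3  172.9] 0.1
head slot +x edge right [ 541.6 -208.3  164.6] 1.6
saddle -x corner a [477.1 -44.  210.4] 34.6
saddle -x b [486.7 -41.1 233.9] 39.9
batten -x end [381.9 212.   28.2] 0.3
scene [[390.4, 169.8], [384.9, 278.1]]
top [[260.1, 223.7], [224.6, 330.2]]
batten end tri [382.4 213.5  25.4] 0.8 [382.46152022 213.53504624] [384.25940953 212.32495392]
batten end tri [687.8 125.1   8.4] 2.0 [683.89713465 124.21015552] [695.94103735 119.53588552]
scene cam [1145.23623565 -127.84514232 1085.17507829]
top cam [ 346.30619882  -30.46627223 1646.97946092]
```

Measurements agree with the stated sizes: bolts at z≈24, head top at 179, and the head axis 100 mm from the stand centre. Stand centre is (522,-138) at yaw 6.3°, head axis (532,-237) at yaw 26.5°, batten centre (534,169) lying at -16.5°.

```bash
python3 -m jog '{"jaw":[91,91,91,91,91,91,91,91,91,91],"slide":[[0,0,-1],[0.9,-0.4,-0.5],[0.9,-0.4,0],[0.9,-0.4,0],[0.9,-0.4,0],[0.9,-0.4,0],[0.9,-0.4,0],[0.9,-0.4,0],[0.9,-0.4,0],[0.9,-0.4,0]],"spin":[0,0,0,0,0,0,0,0,0,0]}' 20
python3 -m jog '{"jaw":[91,91,91,91,91,91,91,91,91,91],"slide":[[0.9,-0.4,0],[0.9,-0.4,0],[0.9,-0.4,0],[0.9,-0.4,0],[0.9,-0.4,0],[0.9,-0.4,0],[0,0,0],[0,0,0],[0,0,0],[0,0,0]],"spin":[0,0,0,0,0,0,-1,-1,-1,-1]}'
python3 -m jog '{"jaw":[91,91,91,91,91,91,91,91,91,91],"slide":[[0,0,0],[0,0,0],[0,0,0],[0,0,0],[0,0,0],[0,0,0],[0,0,0],[0,0,0],[0,0,0],[0,0,0]],"spin":[-1,-1,-1,-1,-1,-1,-1,-1,-0.6,0]}'
cat >> h.py <<'E'
def go(x,y,z,yaw):
    s=env.state();p=s['ee_pos'];t=np.radians(s['ee_rot'][2]);d=np.array([x,y,z])-p
    print('t',s['time_s'],'p',np.round(p,1),'rot',np.round(s['ee_rot'],2),'F',np.round(s['force'],1),'w',round(s['gripper_width'],1),round(s['gripper_force'],1))
    print('units',np.round(np.array([d[0]*np.cos(t)+d[1]*np.sin(t),d[0]*np.sin(t)-d[1]*np.cos(t),-d[2]])/30,2),'spin',round(-((yaw-s['ee_rot'][2]+180)%360-180)/8,2))
E
python3 -c "
from h import *;go(532.2,-237.2,141,116.5)"
```

```text
time_s: 1.4
ee_pos: [362.2, -381.9, 259.0]
ee_rot: [180.0, -0.0, 15.9]
force: [0.7, -0.1, -0.7]
gripper_width: 90.8
gripper_force: 0.0
time_s: 2.4
ee_pos: [497.6, -269.1, 258.9]
ee_rot: [-180.0, 0.0, 48.2]
force: [-0.6, 0.2, -0.0]
gripper_width: 90.5
gripper_force: 0.0
time_s: 3.4
ee_pos: [497.5, -269.3, 258.9]
ee_rot: [-180.0, 0.0, 116.6]
force: [-0.7, -0.4, 0.2]
gripper_width: 91.3
gripper_force: 0.0
t 3.4 p [ 497.5 -269.3  258.9] rot [-180.      0.    116.65] F [-0.7 -0.4  0.2] w 91.3 0.0
units [0.44 1.51 3.93] spin 0.02
```

```bash
python3 -m jog '{"jaw":[91,91,91,91,91,91,91,91,91],"slide":[[0.22,0.75,0],[0.22,0.76,0],[0,0,1],[0,0,1],[0,0,0.7],[0,0,0.5],[0,0,0.4],[0,0,0.3],[0,0,0]],"spin":[0,0,0,0,0,0,0,0,0]}' 12
python3 -c "
from h import *;go(532.2,-237.2,141,116.5)
f=[cv2.resize(grab('scene',1)[150:270,180:300],(400,400)),cv2.resize(grab('top',1)[220:320,340:440],(400,400))]
cv2.imwrite('pics/grip1.png',np.hstack(f)[:,:,::-1])"
```

```text
time_s: 4.3
ee_pos: [531.6, -237.0, 140.9]
ee_rot: [-179.9, -0.1, 116.6]
force: [0.0, -0.1, 1.0]
gripper_width: 91.0
gripper_force: 0.0
t 4.3 p [ 531.6 -237.   140.9] rot [-1.7993e+02 -9.0000e-02  1.1662e+02] F [ 0.  -0.1  1. ] w 91.0 0.0
units [-0.02  0.02 -0.  ] spin 0.01
```

View pics/grip1.png

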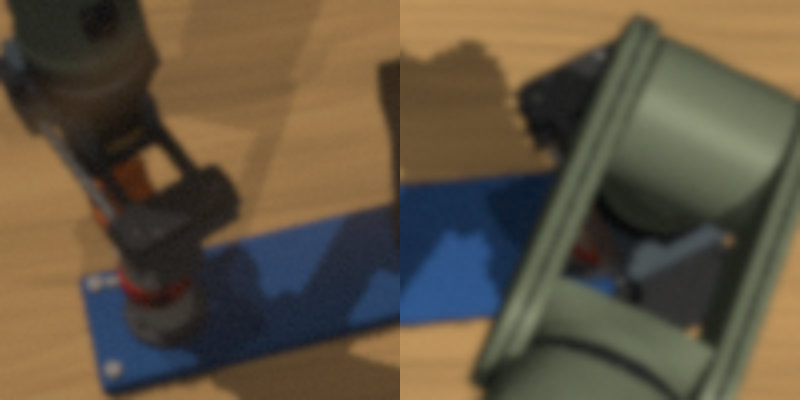

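The fingers straddle the orange head in the scene crop, head at about (125,180), one finger on each side. I'll close the jaw.

```bash
python3 -m jog '{"jaw":[75,62,50,45,45,45,45,45],"slide":[[0,0,0],[0,0,0],[0,0,0],[0,0,0],[0,0,0],[0,0,0],[0,0,0],[0,0,0]],"spin":[0,0,0,0,0,0,0,0]}' 12
python3 -m jog '{"jaw":[45,45,45,45,45,45,45,45],"slide":[[0,0,0],[0,0,0],[0,0,0],[0,0,0],[0,0,0],[0,0,0],[0,0,0],[0,0,0]],"spin":[0.4,0.4,0.4,0.4,0.4,0.4,0.1,0]}'
```

```text
time_s: 5.2
ee_pos: [531.0, -238.0, 142.1]
ee_rot: [-179.9, 0.0, 116.7]
force: [-4.9, -2.5, 3.0]
gripper_width: 54.7
gripper_force: 11.8
time_s: 6.0
ee_pos: [531.6, -238.2, 142.1]
ee_rot: [-179.9, 0.1, 96.7]
force: [-3.2, -5.0, 1.4]
gripper_width: 53.7
gripper_force: 12.0
```

```bash
python3 -m jog '{"jaw":[45,45,45,45,45,45,45,45,45,45],"slide":[[0,0,0],[0,0,-0.05],[0,0,-0.1],[0,0,-0.15],[0,0,-0.15],[0,0,-0.15],[0,0,-0.15],[0,0,-0.1],[0,0,-0.05],[0,0,0]],"spin":[0,0,0,0,0,0,0,0,0,0]}' 9
python3 -m jog '{"jaw":[45,45],"slide":[[0,0,-0.05],[0,0,0]],"spin":[0,0]}'
```

```text
time_s: 7.0
ee_pos: [531.5, -238.1, 167.9]
ee_rot: [-179.9, 0.1, 96.7]
force: [-2.6, -5.2, -3.3]
gripper_width: 53.9
gripper_force: 9.0
time_s: 7.2
ee_pos: [531.5, -238.1, 169.3]
ee_rot: [-179.9, 0.1, 96.7]
force: [-0.9, -4.6, -4.4]
gripper_width: 53.9
gripper_force: 9.0
```

```bash
python3 -c "
from h import *
f=cv2.resize(grab('scene',2)[150:270,180:300],(600,600),interpolation=cv2.INTER_CUBIC)
cv2.imwrite('pics/lift1.png',f[:,:,::-1])"
```

```text
(no output)
```

View pics/lift1.png

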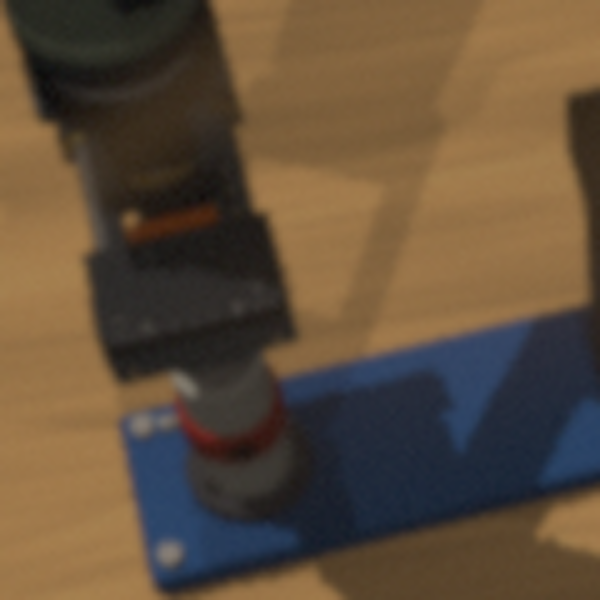

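The head is carried between the fingers, its orange top at about (172,222), and the inner tube is drawn out. The wrist load of 4.4 N fits the head's weight. About 27 mm is up, so I continue in small steps.

```bash
python3 -m jog '{"jaw":[45,45,45],"slide":[[0,0,-0.1],[0,0,-0.1],[0,0,0]],"spin":[0,0,0]}'
python3 -m jog '{"jaw":[45,45,45],"slide":[[0,0,-0.05],[0,0,-0.05],[0,0,0]],"spin":[0,0,0]}'
```

```text
time_s: 7.6
ee_pos: [531.6, -238.0, 175.8]
ee_rot: [-179.9, 0.1, 96.7]
force: [-1.7, -4.6, -3.0]
gripper_width: 53.8
gripper_force: 9.0
time_s: 7.9
ee_pos: [531.6, -238.0, 178.4]
ee_rot: [-179.9, 0.1, 96.7]
force: [-2.3, -4.9, -4.4]
gripper_width: 54.0
gripper_force: 9.0
```

```bash
python3 -m jog '{"jaw":[45,45,45],"slide":[[0,0,-0.05],[0,0,-0.05],[0,0,0]],"spin":[0,0,0]}' | grep -E "pos|force"
```

```text
ee_pos: [531.5, -237.5, 180.6]
force: [-0.4, -6.0, -11.1]
gripper_force: 9.0
```

```bash
python3 -m jog '{"jaw":[45,45,45],"slide":[[0,0,-0.05],[0,0,-0.05],[0,0,0]],"spin":[0,0,0]}' | grep -E "pos|force"
```

```text
ee_pos: [531.4, -236.3, 184.6]
force: [-1.6, -1.5, -12.5]
gripper_force: 9.0
```

```bash
python3 -m jog '{"jaw":[45,45,45],"slide":[[0,0,-0.05],[0,0,-0.05],[0,0,0]],"spin":[0,0,0]}' | grep -E "pos|force"
```

```text
ee_pos: [531.4, -236.3, 188.4]
force: [-3.0, 1.6, -11.1]
gripper_force: 9.0
```

The load jumped from 4.4 N to 11–12 N at about 38 mm and stayed there while the fingers slipped up, so the button has caught. I'll stop pulling and let go.

```bash
python3 -m jog '{"jaw":[60,75,91,91,91,91,91,91,91],"slide":[[0,0,0],[0,0,0],[0,0,0],[0,0,0],[0,0,0],[0,0,-1],[0,0,-1],[0,0,-1],[0,0,0]],"spin":[0,0,0,0,0,0,0,0,0]}'
python3 -m jog '{"jaw":[91,91,91,91,91,91],"slide":[[1,0,0],[1,0,0],[1,0,0],[1,0,0],[1,0,0],[1,0,0]],"spin":[0,0,0,0,0,0]}'
python3 -c "
from h import *
F={n:grab(n,2) for n in('scene','top')};np.savez('f1.npz',**F)
f=[cv2.resize(F['scene'][150:270,190:310],(400,400),interpolation=cv2.INTER_CUBIC),cv2.resize(F['top'][230:320,340:430],(400,400),interpolation=cv2.INTER_CUBIC)]
cv2.imwrite('pics/up.png',np.hstack(f)[:,:,::-1]);go(534,168.7,100,163.5)"
```

```text
time_s: 9.7
ee_pos: [534.2, -238.1, 283.4]
ee_rot: [179.5, 0.3, 96.7]
force: [0.3, -1.3, 0.0]
gripper_width: 90.7
gripper_force: 0.0
time_s: 10.3
ee_pos: [510.7, -57.2, 277.8]
ee_rot: [-180.0, -0.0, 96.6]
force: [0.3, 0.6, 0.7]
gripper_width: 91.2
gripper_force: 0.0
t 10.5 p [511.1 -58.2 278.1] rot [-1.7998e+02  3.0000e-02  9.6740e+01] F [-0.  -0.5  1.5] w 90.7 0.0
units [7.42 1.65 5.94] spin -8.35
```

View pics/up.png

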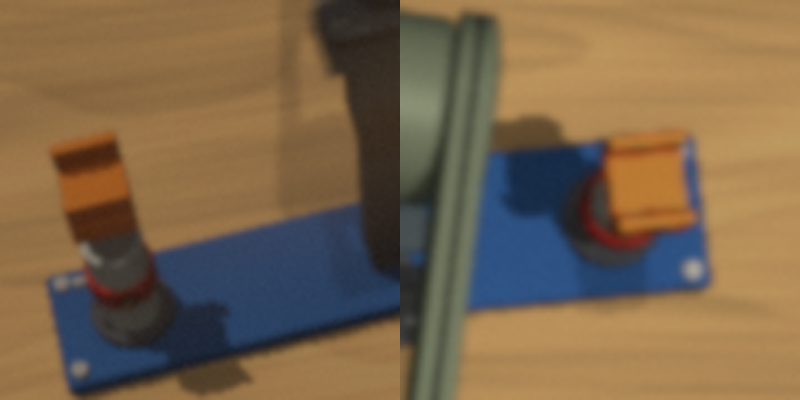

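The head stands raised and square, its cheeks parallel to the plate's edges. Cheek corners show at scene crop (52,152) and (115,132), top crop (697,224) and (614,233). I'll check the height by triangulation and move on to the batten.

```bash
python3 -c "
from h import *
for s,t in[((52,151),(697,224)),((115,132),(614,233))]: print(*tri((190+s[0]/3.333,150+s[1]/3.333),(340+(t[0]-400)/4.444,230+t[1]/4.444)))"
python3 -m jog '{"jaw":[91,91,91,91,91,91,91,91,91],"slide":[[0.95,0.2,0],[0.95,0.2,0],[0.95,0.2,0],[0.95,0.2,0],[0.95,0.2,0],[0.95,0.2,0],[0.95,0.2,0],[0.75,0.2,0],[0,0,0]],"spin":[0,0,0,0,0,0,0,0,0]}' | grep pos
python3 -m jog '{"jaw":[91,91,91,91,91,91,91,91,91,91],"slide":[[0,0,0],[0,0,0],[0,0,0],[0,0,0],[0,0,0],[0,0,1],[0,0,1],[0,0,1],[0,0,1],[0,0,0]],"spin":[-1,-1,-1,-1,-1,-1,-1,-1,-0.35,0]}' | grep ee
python3 -c "
from h import *
go(534,168.7,4,163.5)"
```

```text
[ 507.52258046 -262.83800189  202.62401565] 2.320013658474427
[ 501.54185304 -217.98417658  205.10523247] 2.3623573878936206
ee_pos: [534.0, 169.0, 277.6]
ee_pos: [530.6, 165.1, 154.3]
ee_rot: [-179.7, -0.4, 163.4]
t 12.4 p [530.6 165.1 154.3] rot [-179.67   -0.43  163.35] F [-1.1 -0.7  0.2] w 91.0 0.0
units [-0.07  0.15  5.01] spin -0.02
```

```bash
python3 -c "
from h import *
F={n:grab(n,4) for n in('scene','top')};np.savez('f2.npz',**F)
f=[cv2.resize(F['scene'][175:255,190:270],(400,400),interpolation=cv2.INTER_CUBIC),cv2.resize(F['top'][240:300,360:420],(400,400),interpolation=cv2.INTER_CUBIC)]
cv2.imwrite('pics/up2.png',np.hstack(f)[:,:,::-1])"
```

```text
(no output)
```

View pics/up2.png

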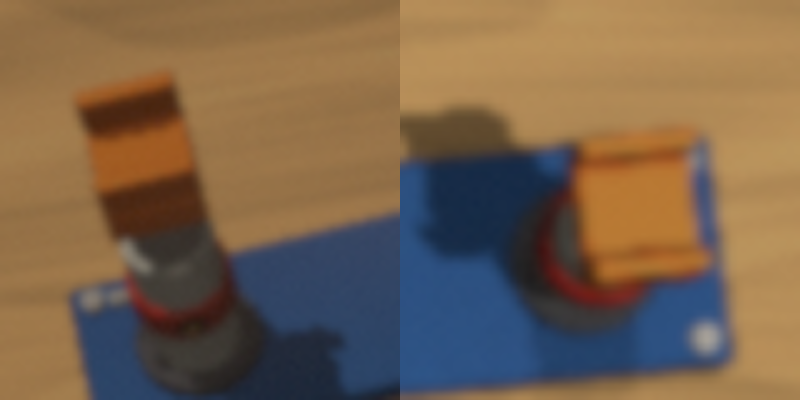

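Raised head, outer top edge of the -x cheek: scene crop (75,97)-(172,70), top crop (713,272)-(596,284).

```bash
python3 -c "
from h import *
for s,t in[((75,97),(713,273)),((172,70),(596,284))]:
  ps=(190+(s[0]+.5)/5-.5,175+(s[1]+.5)/5-.5);pt=(360+(t[0]-399.5)/6.667-.5,240+(t[1]+.5)/6.667-.5)
  print(*tri(ps,pt),'plane217',plane('scene',ps,217)[:2],plane('top',pt,217)[:2])
f=np.load('f2.npz')
for n,r in(('scene',(195,175,245,235)),('top',(375,250,415,292))):
  q=big(mask(f[n],(3,130,40),(20,255,255),r));b=cv2.minAreaRect(q);print(n,b,cv2.boundingRect(q))
go(534,168.7,4,163.5)"
```

```text
[ 506.77268822 -262.78911386  206.67759455] 0.4127814436658423 plane217 [ 514.24947573 -261.40986664] [ 505.62080538 -260.91654682]
[ 501.75586783 -218.94051056  209.42305199] 1.3027855690327572 plane217 [ 507.24364544 -218.801189  ] [ 500.94741687 -217.29395694]
scene ((219.5, 204.5), (59.0, 49.0), 90.0) (195, 175, 50, 60)
top ((394.5, 267.0), (34.0, 39.0), 90.0) (375, 250, 40, 35)
t 12.8 p [533.8 167.8 159.7] rot [1.7993e+02 1.2000e-01 1.6344e+02] F [-0.9  1.   0.9] w 90.9 0.0
units [0.   0.03 5.19] spin -0.01
```

The head stays up without being held, measured at about 208 mm (the same method read 176 for 179 at the start), so roughly 35 mm raised. The button must be holding it. Next I grasp the batten.

```bash
python3 -m jog '{"jaw":[91,91,91,91,91,91,91,91,91,91],"slide":[[0,0,1],[0,0,1],[0,0,1],[0,0,0.8],[0,0,0.6],[0,0,0.5],[0,0,0.2],[0,0,0.05],[0,0,0],[0,0,0]],"spin":[0,0,0,0,0,0,0,0,0,0]}' 25 | grep -E "ee_pos|force"
python3 -m jog '{"jaw":[70,50,35,20,20,20,20,20,20],"slide":[[0,0,0],[0,0,0],[0,0,0],[0,0,0],[0,0,0],[0,0,0],[0,0,0],[0,0,0],[0,0,0]],"spin":[0,0,0,0,0,0,0,0,0]}' 25
```

```text
ee_pos: [533.9, 167.9, 4.9]
force: [0.0, 0.3, 0.4]
gripper_force: 0.0
time_s: 14.7
ee_pos: [533.1, 167.6, 3.9]
ee_rot: [-180.0, -0.0, 163.5]
force: [-0.5, -0.8, -0.4]
gripper_width: 27.7
gripper_force: 25.0
```

```bash
python3 -m jog '{"jaw":[20,20,20,20,20,20,20,20,20,20],"slide":[[0,0,-0.2],[0,0,-0.5],[0,0,-1],[0,0,-1],[0,0,-1],[0,0,-1],[0,0,-1],[0,0,-1],[0,0,-1],[0,0,-1]],"spin":[0,0,0,0,0,0,0,0,0,0]}' | grep -E "ee|force"
python3 -m jog '{"jaw":[20,20,20,20,20,20,20,20,20,20],"slide":[[0,0,-0.4],[0,0,0],[0,0,0],[0,0,0],[0,0,0],[0,0,0],[0,0,0],[0,0,0],[0,0,0],[0,0,0]],"spin":[0.3,0.7,1,1,1,1,1,1,0.9,0.45]}' | grep -E "ee|force|width"
python3 -c "
from h import *
F={n:grab(n,2) for n in('scene','top')};np.savez('f3.npz',**F)
f=[cv2.resize(F['scene'][100:300,260:460],(400,400)),cv2.resize(F['top'][180:340,180:340],(400,400))]
cv2.imwrite('pics/bat.png',np.hstack(f)[:,:,::-1])
go(521.7,-138.3,272,96.3)"
```

```text
ee_pos: [532.6, 167.5, 266.3]
ee_rot: [-180.0, -0.0, 163.5]
force: [-0.5, 0.7, -1.2]
gripper_force: 25.0
ee_pos: [532.7, 167.5, 276.9]
ee_rot: [-180.0, 0.0, 96.4]
force: [0.6, -0.1, -1.8]
gripper_width: 28.0
gripper_force: 25.0
t 16.9 p [532.9 167.6 276.9] rot [-1.7998e+02  1.0000e-02  9.6740e+01] F [ 0.5 -0.  -1.2] w 27.7 25.0
units [-10.08  -1.57   0.16] spin 0.05
```

View pics/bat.png

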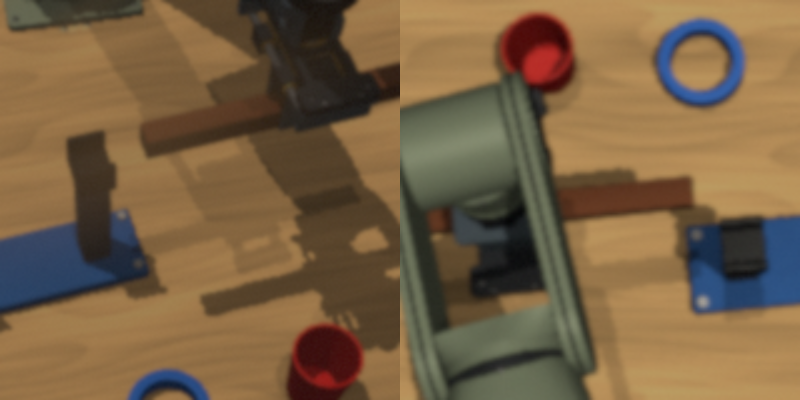

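The batten is held level and parallel to the stand. Its near end is at top crop (691,193), and the saddle is at (743,248).

```bash
python3 -c "
from h import *
print(plane('top',(180+291.5/2.5-.5,180+193/2.5-.5),300), 'expect',533+160*np.sin(np.radians(6.4)),167.6-159)
print('saddle top', plane('top',(180+343/2.5-.5,180+248/2.5-.5),215))"
python3 -m jog '{"jaw":[20,20,20,20,20,20,20,20,20,20],"slide":[[-0.4,-0.06,0],[-0.8,-0.1,0],[-0.95,-0.15,0],[-0.95,-0.15,0],[-0.95,-0.15,0],[-0.95,-0.15,0],[-0.95,-0.15,0],[-0.95,-0.15,0],[-0.95,-0.15,0],[-0.95,-0.15,0]],"spin":[0.05,0,0,0,0,0,0,0,0,0]}' | grep -E "ee|width"
python3 -m jog '{"jaw":[20,20,20,20],"slide":[[-0.8,-0.2,0],[-0.4,-0.16,0],[0,0,0],[0,0,0]],"spin":[0,0,0,0]}' | grep -E "ee|width"
python3 -c "
from h import *
go(521.7,-138.3,212,96.3)"
```

```text
[549.21143036  11.45442199 300.        ] expect 550.8350291530121 8.599999999999994
saddle top [507.48954692 -38.03455857 215.        ]
ee_pos: [520.8, -101.1, 277.1]
ee_rot: [-180.0, 0.0, 96.3]
gripper_width: 27.8
ee_pos: [514.5, -135.7, 277.0]
ee_rot: [180.0, -0.0, 96.2]
gripper_width: 28.3
t 18.3 p [ 514.5 -135.7  277. ] rot [ 1.7999e+02 -4.0000e-02  9.6240e+01] F [ 0.6  0.5 -1.3] w 28.3 25.0
units [-0.11  0.23  2.17] spin -0.01
```

```bash
python3 -m jog '{"jaw":[20,20,20,20,20,20],"slide":[[-0.06,0.1,0.2],[-0.05,0.1,0.4],[0,0,0.4],[0,0,0.1],[0,0,0],[0,0,0]],"spin":[0,0,0,0,0,0]}' | grep -E "ee|width"
python3 -c "
from h import *
F={n:grab(n,4) for n in('scene','top')};np.savez('f4.npz',**F)
f=[cv2.resize(F['scene'][150:250,200:350],(600,400),interpolation=cv2.INTER_CUBIC)[:300],cv2.resize(F['top'][235:310,290:420],(600,346),interpolation=cv2.INTER_CUBIC)[:300]]
cv2.imwrite('pics/over.png',np.vstack(f)[:,:,::-1])
go(520.4,-138.3,212,96.3)"
```

```text
ee_pos: [521.1, -138.7, 244.0]
ee_rot: [180.0, 0.0, 96.3]
gripper_width: 28.1
t 19.3 p [ 521.  -138.8  244.2] rot [1.7998e+02 1.0000e-02 9.6260e+01] F [-0.7 -0.5 -1.8] w 27.8 25.0
units [ 0.02 -0.02  1.07] spin -0.01
```

View pics/over.png

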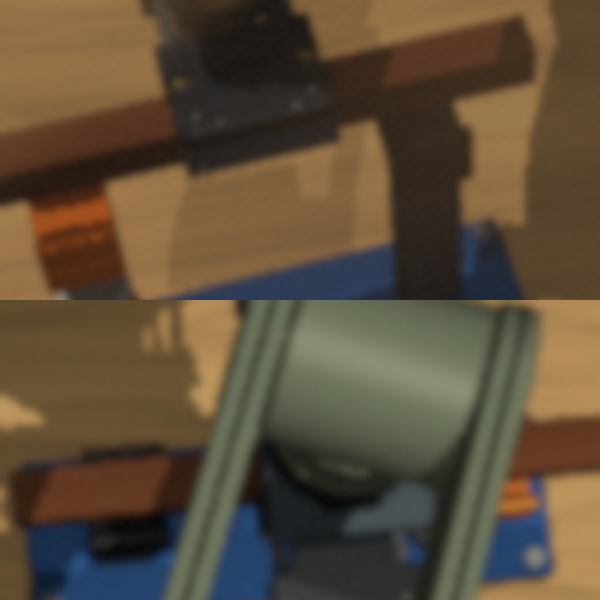

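Batten over both rests: in the top crop its edges at column 125 lie at rows 460–518, and the saddle's outer edges at about rows 446 and 545–557. I'll compare them at their heights.

```bash
python3 -c "
from h import *
t=np.radians(6.3);ux=np.array([np.cos(t),np.sin(t)])
def q(l,c,r,z):
  P=plane('top',(290+c/4.615-.5,235+(r-300)/4.615-.5),z);print(l,np.round(P,1),'x in stand',round(float((P[:2]-[521,-138.5])@ux),1))
q('bat+',125,460,268);q('bat-',125,519,268);q('sad+',125,446,226);q('sad-?',125,557,226);q('sad-?',125,545,226)
q('bat+ h',560,419,268);q('bat- h',560,472,268);q('head-outer',517,515,211);q('head-inner',517,480,211)"
```

```text
bat+ [524.5 -37.2 268. ] x in stand 14.6
bat- [493.7 -37.6 268. ] x in stand -16.0
sad+ [537.4 -37.3 226. ] x in stand 27.5
sad-? [477.9 -38.  226. ] x in stand -31.8
sad-? [484.3 -38.  226. ] x in stand -25.4
bat+ h [ 549.  -263.8  268. ] x in stand 14.1
bat- h [ 521.2 -263.4  268. ] x in stand -13.5
head-outer [ 504.7 -249.4  211. ] x in stand -28.4
head-inner [ 523.7 -249.6  211. ] x in stand -9.5
```

The batten is centred over both slots within 1–2 mm. I'll lower it, then ease the grip so it can pivot into the lower rest.

```bash
python3 -m jog '{"jaw":[20,20,20,20,20,20,20],"slide":[[0,0,0.25],[0,0,0.3],[0,0,0.25],[0,0,0.2],[0,0,0.1],[0,0,0.05],[0,0,0]],"spin":[0,0,0,0,0,0,0]}' | grep -E "pos|force"
python3 -m jog '{"jaw":[20,20,20,20,20],"slide":[[0,0,0],[0,0,0],[0,0,0.05],[0,0,0.05],[0,0,0]],"spin":[0,0,0,0,0]}' 6| grep -E "pos|force|width"
```

```text
ee_pos: [521.0, -138.8, 209.3]
force: [0.8, 0.5, -3.1]
gripper_force: 25.0
ee_pos: [520.9, -138.8, 206.3]
force: [-0.7, 0.3, -1.5]
gripper_width: 28.4
gripper_force: 6.0
```

```bash
python3 -m jog '{"jaw":[20,20,20,20],"slide":[[0,0,0.05],[0,0,0.05],[0,0,0.05],[0,0,0]],"spin":[0,0,0,0]}' 6| grep -E "pos|force|width"
python3 -m jog '{"jaw":[20,20,20],"slide":[[0,0,0.05],[0,0,0.05],[0,0,0]],"spin":[0,0,0]}' 4| grep -E "pos|force|width"
```

```text
ee_pos: [521.0, -138.8, 201.8]
force: [1.1, -0.5, -1.3]
gripper_width: 28.0
gripper_force: 6.0
ee_pos: [521.1, -138.9, 199.6]
force: [-0.5, 0.1, 3.7]
gripper_width: 28.0
gripper_force: 4.0
```

```bash
python3 -c "
from h import *
F={n:grab(n,4) for n in('scene','top')};np.savez('f5.npz',**F)
f=[cv2.resize(F['scene'][150:250,200:350],(600,400),interpolation=cv2.INTER_CUBIC)[:300],cv2.resize(F['top'][235:310,290:420],(600,346),interpolation=cv2.INTER_CUBIC)[:300]]
cv2.imwrite('pics/low.png',np.vstack(f)[:,:,::-1])"
```

```text
(no output)
```

View pics/low.png

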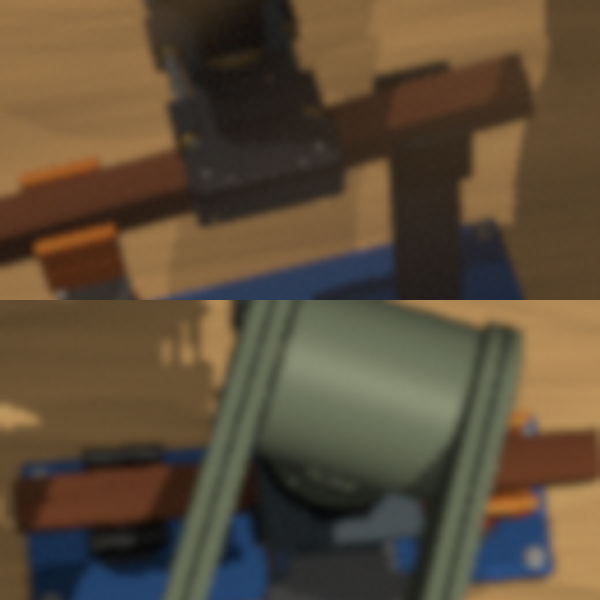

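The batten lies between the cheeks of both rests: orange cheeks show on either side at scene crop (60,173)/(77,240), black ones at (412,75). The upward force of 3.7 N shows contact. A few mm more at light grip should seat it.

```bash
python3 -m jog '{"jaw":[20,20,20],"slide":[[0,0,0.05],[0,0,0.05],[0,0,0]],"spin":[0,0,0]}' 3| grep -E "pos|force|width"
python3 -m jog '{"jaw":[20,20,20],"slide":[[0,0,0.05],[0,0,0.05],[0,0,0]],"spin":[0,0,0]}' 3| grep -E "pos|force|width"
```

```text
ee_pos: [521.0, -138.8, 195.7]
force: [-1.2, -0.3, 3.0]
gripper_width: 27.7
gripper_force: 3.0
ee_pos: [521.0, -138.7, 192.6]
force: [-1.2, -0.8, 2.1]
gripper_width: 28.4
gripper_force: 3.0
```

```bash
python3 -m jog '{"jaw":[30,33,36,45,60,80,91,91,91,91],"slide":[[0,0,0],[0,0,0],[0,0,0],[0,0,0],[0,0,0],[0,0,0],[0,0,0],[0,0,0],[0,0,0],[0,0,0]],"spin":[0,0,0,0,0,0,0,0,0,0]}' | grep -E "pos|force|width"
python3 -m jog '{"jaw":[91,91,91,91,91,91,91,91,91,91],"slide":[[0,0,-0.3],[0,0,-0.6],[0,0,-1],[0,0,-1],[0,0,-1],[0,1,0],[0,1,0],[0,1,0],[0,1,0],[0,1,0]],"spin":[0,0,0,0,0,0,0,0,0,0]}' | grep -E "pos|force|width"
```

```text
ee_pos: [521.0, -138.8, 192.9]
force: [0.9, 0.7, -0.2]
gripper_width: 88.8
gripper_force: 0.0
ee_pos: [671.2, -122.2, 310.8]
force: [-0.3, -0.2, 0.4]
gripper_width: 91.0
gripper_force: 0.0
```

```bash
python3 -m jog '{"jaw":[91,91,91,91,91,91,91,91,91,91],"slide":[[1,0,0],[1,0,0],[1,0,0],[1,0,0],[1,0,0],[1,0,0],[1,0,0],[1,0,0],[1,0,0],[0,0,0]],"spin":[0,0,0,0,0,0,0,0,0,0]}' | grep pos
python3 -c "
from h import *
F={n:grab(n,4) for n in('scene','top')};np.savez('f6.npz',**F)
f=[cv2.resize(F['scene'][150:250,190:340],(600,400),interpolation=cv2.INTER_CUBIC)[:300],cv2.resize(F['top'][235:310,285:435],(600,300),interpolation=cv2.INTER_CUBIC)]
cv2.imwrite('pics/final.png',np.vstack(f)[:,:,::-1])
c=big(mask(F['top'],(0,90,20),(8,255,130),(285,240,435,320)));r=cv2.boxPoints(cv2.minAreaRect(c));P=np.array([plane('top',q,225) for q in r]);print(cv2.minAreaRect(c));print(P[:,:2],P.mean(0))
t=np.radians(6.3);d=P.mean(0)[:2]-[521,-138.5];print('stand x,y',d@[np.cos(t),np.sin(t)],d@[-np.sin(t),np.cos(t)])"
```

```text
ee_pos: [640.1, 149.6, 310.5]
((386.8773498535156, 282.17926025390625), (19.367835998535156, 5.906503677368164), 15.945395469665527)
[[ 499.23240455 -186.09749622]
 [ 513.35621164 -190.18105855]
 [ 500.76678183 -236.06440755]
 [ 486.68240262 -231.90803819]] [ 500.00945016 -211.06275013  225.        ]
stand x,y -28.826410371938636 -69.82115691938213
```

View pics/final.png

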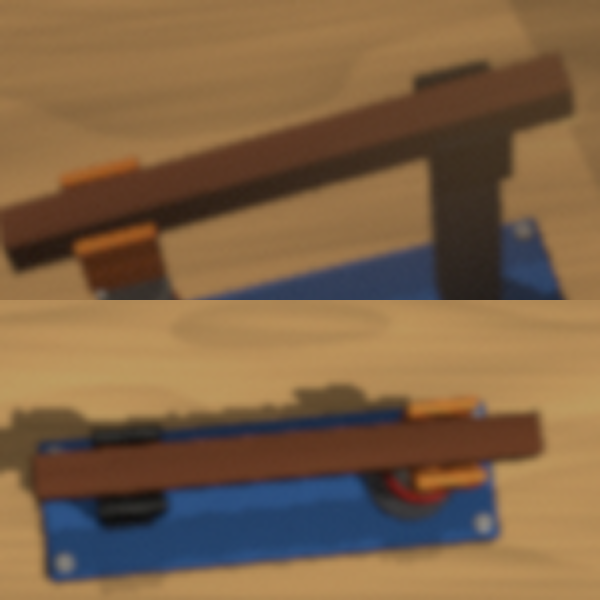

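The batten lies in both rests. In the top crop it runs from column 35 to 542, with the saddle centred at 128 and the head at 443, so the overhangs are 93 and 99 px, about even and parallel to the stand. The computed mask position is wrong because it caught the red collar, so I ignore it. The arm is clear.

```bash
python3 -c "
from workcell import env
print(env.job_done())"
```

```text
the job is handed in; nothing more can be done
None
```

The prop is raised and held by its button, the batten lies in both rests about evenly spread, and the job is handed in; the hand-in returned no verdict.

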